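# Unclamp and demould a vent frame

### The job

Turn both red turn-clamps on the tilted mould by about a quarter turn, so that their tongues swing well clear of the white frame, while the frame still lies in its cavity; then lift the frame out and lay it flat on the empty blue cooling stand, between its corner stops. Set it down without dropping it, leave both clamps open, and do not shift the finished frame on the other stand, the stack of frames, the bottle or the tape roll.

Things in the scene. Friction and masses are not known exactly. Their poses are not given: they have to be found in the camera images.
- frame_mid (a point): White moulded frame in the mould (loose, 70 g): 110 mm (y) x 80 mm (x), rails 12 mm wide, 16 mm high, with an upright centre rib along x to grip: 56 mm long, 12 mm thick (y), 38 mm tall, in an open window (37 mm from rib to end rail). The point is its centre, in the rib, 19 mm above the underside; z is up along the rib, tilted 30 degrees while in the mould. Same either way round.
- cavity (a point): Seat of frame_mid in the dark steel mould: fixed bed 150 (x) x 200 mm (y) on a foot, tilted 30 degrees, its top leaning to the right as the robot sees it. z: bed's normal, the way out; x up the slope. Cavity 84 x 114 mm, 14 mm deep, 2 mm clear of the frame all round; its floor is 19 mm below this point, with 5 mm high cores in the frame's windows. Bed's top is 2 mm below the rails' top.
- clamp_near (a joint): Angle (rad) of the near turn-clamp, at the robot end of the bed (its +y). At 0 its steel tongue points at the frame, 1 mm above its end rail; it starts within 0.25 of 0. Growing values swing the tongue up the slope, anticlockwise seen from above the bed. From 1.1 it is clear of the frame; stop at 1.6. Stiff (0.10 N m), stays where left.
- clamp_far (a joint): Angle (rad) of the far turn-clamp, at the other end of the bed (its -y): the mirror image. Growing values swing its tongue up the slope, clockwise seen from above the bed. Otherwise like the near one.
- clamp_near_wing (a point): Centre of the near clamp's red wing grip, on its axis, 80 mm along the bed's +y from mid-bed. Wing 36 mm long (y), 12 thick (x), 30 tall (z, the axis, tilted like the bed): 15 mm above and below the point. Right under it the tongue, 14 mm wide, 5 thick, reaches 38 mm from the axis along -y of this point. Bed's top is 23 mm below the point. Turns with the clamp.
- clamp_far_wing (a point): The same for the far clamp, 80 mm along the bed's -y from its middle; its tongue reaches along +y of this point.
- stand_empty_top (a point): Middle of the top of the empty blue cooling stand (fixed): a level plate 112 mm (x) x 142 mm (y), 40 mm above the table, with L-shaped corner stops 10 mm high that leave a pocket 92 mm (x) x 122 mm (y). The frame lies in it flat, its 110 mm along the stand's y, its underside at this height.
- stand_full_top (a point): The same point of the other blue stand, which already carries a finished frame.
- done_frame_mid (a point): Centre of the finished frame on the other stand (loose, like frame_mid). Leave it alone.
- stack_mid (a point): Centre of a stack of white frames (loose), 110 mm (x) x 80 mm (y), 112 mm tall, with a rib to 134 mm. Leave it alone.
- bottle_mid (a point): Centre of an upright white bottle with yellow label and red cap (loose), 52 mm across, 150 mm tall. Leave it alone.
- tape_mid (a point): Centre of a red tape roll lying flat (loose), 84 mm across, 18 mm high. Leave it alone.
Mind the look-alikes: they are no part of the job. There is more than one size of the part that bears cavity; the job needs the largest. What is shaped like the part that bears stand_empty_top but pink is not meant.

How it is judged:
By the outcome, as a careful person would: the job done as asked, in the order asked, and still so for the second after the job is handed in, with the robot touching nothing.
It also fails if it takes over 53 s, if anything falls off the work surface, if the arm or the gripper's body presses on something with over 40 N, if the wrist force passes 120 N, or if a joint passes its speed limit or range.

### The arm

A 6-joint arm with a two-finger parallel gripper is mounted at the origin on the work surface. World frame = base frame: x ahead of the robot, y to its left, z up, the work surface at z = 0. Lengths are in mm, angles in rad, forces in N, time in s.
With the tool pointing down it reaches from about 275 to 1000 mm from the base axis. Payload 8.4 kg.
Tool frame: the origin (TCP) lies midway between the tips of the shut fingers; the grasp point (between the pads) lies 19 mm behind it (r.grip_point_offset is the distance from the TCP to the grasp point, in mm); z points along the fingers, y is the line along which they close (so a half turn about z gives the same grasp; the last joint's range is limited). The gripper opens to 85 mm and grips with 20 to 120 N. Pads are 22 mm wide; open, the fingers measure 114 mm over their backs; the gripper's body (76 mm by 85 mm) begins 54 mm behind the grasp point. The pads swing forward as they close: fully open they stand 13 mm farther back than shut.
Start: joints at [1.189, 0.353, 1.633, -0, 1.155, -0.002], TCP at [231.708, 580.465, 231.281] pointing down, gripper open.
Joint ranges: [-2.63, 2.63], [-0.92, 2.1], [0.06, 2.66], [-1.3, 4.44], [0, 2.69], [-3.02, 3.02]. Speed limits (rad/s): [2.22, 2.22, 2.79, 3.14, 3.14, 3.14].

### API

Orientations are given as [roll, pitch, yaw] about the fixed x, y, z axes, in that order (R = Rz(yaw) Ry(pitch) Rx(roll)).
In Python, from rig import r gives the robot as it stands. The module is installed in compiled form; this text tells all that it offers.
- The arm moves only by the shell command python3 -m creep 'ROWS' [FORCE]. ROWS is text: rows parted by semicolons, each of 7 numbers parted by spaces: the turn, a rotation vector about the tool's x, y, z in degrees, then the shift along the tool's x, y, z in m, then the closure in counts, from 0 (fully open) to 255 (shut). A call has 1 to 8 rows; each row is the pose to reach, as a shift and turn from the pose commanded when the call began, along the tool's axes at that moment; what a row does not reach only later rows make up. A row lasts 1/8 s, in which the tool goes at most 62.5 mm and 10.7 degrees, less where a joint would pass 70% of its speed; a pose out of reach is approached as far as the arm can. A call with a gripper value outside its range is refused whole. The fingers move at their own pace and stop on an object; FORCE is the grip in N (left out, the last holds). Time passes only in rows, so rows that repeat a pose let the fingers close. It gives the time, the measured TCP pose, the force, the opening and the grip force at its end, in the units of the state.
- r.sense(): the state, without advancing time (a new reading comes with each control period).
- r.grab_frame(name): name is "scene" or "top" or "wrist"; returns a dict with "img" (384x512x3 uint8, red, green, blue), "range_z" (384x512 float32, mm along the optical axis (not along the pixel's ray), 0 where there is no reading), "K" (3x3 intrinsics, pixels), "world_from_camera" (4x4, takes a point from camera to world coordinates). Camera axes: x right, y up, looking along -z (the intrinsics and any distortion apply to the point x, -y, -z); pixel columns grow to the right and rows downward; lengths in mm; the calibration is good to about 2 mm. The wrist camera is an equidistant fisheye: a pixel r from the principal point sees the ray r / f radians off the axis. A picture is of the moment at which its call begins.
- r.sign_off(): hands the job in; it is judged then, once.
The state is a dict: "clock": time; "qpos": joint angles; "qvel": joint speeds; "joint_efforts": joint torques, N m; "eef_pos": TCP position; "tcp_rot": TCP orientation; "contact_force": force on the tool from outside, world axes, zero at the start; "wrist_torque": the same for the moment, N m; "opening": opening from 0.0 (shut) to 1.0 (fully open); "grasp_force": force on a finger pad.
Only numpy, scipy, OpenCV 4.12 (cv2) and the standard library are available. Lean on these libraries where they do the work, as an engineer would, in place of code of your own. Each camera call takes 0.05 s, during which the arm holds its last target. There are 200 camera calls.

## Working session

There is one attempt and no reset: what is moved stays moved. The work goes in short steps, Python scripts to look and compute and a shell command to move; the robot and the scene stay as the last step left them, time stands still between calls to the robot, and variables do not carry over. Pictures are saved under pics/ and viewed, at most 10 in all, crops included, and the job is handed in when it is done.

```bash
mkdir -p pics; ls; python3 - <<'E'
from rig import r
import cv2,numpy as np
s=r.sense();print(s)
for n in("scene","top","wrist"):
    f=r.grab_frame(n);np.savez(f"{n}0.npz",**f)
    print(n,f["K"].tolist(),np.round(f["world_from_camera"],3).tolist(),{k for k in f})
    cv2.imwrite(f"pics/{n}0.png",cv2.resize(f["img"][:,:,::-1],(800,600),interpolation=cv2.INTER_CUBIC))
E
```

```text
pics
{'clock': 0.0, 'qpos': array([ 1.18861086e+00,  3.53655082e-01,  1.63410503e+00, -2.97368867e-05,
        1.15518453e+00, -2.41244293e-03]), 'qvel': array([-5.86361609e-04,  2.53201746e-04, -4.24872888e-04,  2.45010050e-04,
        1.03537939e-03,  8.71071019e-05]), 'joint_efforts': array([-1.50910819e-03, -6.05270934e+01, -3.42054105e+01, -4.23088807e-05,
        9.66740423e-03, -3.23640575e-05]), 'eef_pos': array([231.54010792, 580.04042192, 230.56979339]), 'tcp_rot': array([-3.14024060e+00,  2.39274291e-05,  2.76183167e+00]), 'contact_force': array([ 0.70411377,  0.35100186, -0.16869522]), 'wrist_torque': array([-0.01440874, -0.02458447, -0.00642609]), 'grasp_force': 0.0, 'opening': 1.0006510345912507}
scene [[347.03675734143405, 0.0, 255.1803105004852], [0.0, 347.03675734143405, 187.88546632186436], [0.0, 0.0, 1.0]] [[-0.896, -0.28, 0.344, 892.255], [0.443, -0.586, 0.678, 727.82], [0.012, 0.76, 0.65, 792.675], [0.0, 0.0, 0.0, 1.0]] {'img', 'world_from_camera', 'K', 'range_z'}
top [[404.6574186552657, 0.0, 253.37385336219924], [0.0, 404.6574186552657, 194.91282612481794], [0.0, 0.0, 1.0]] [[0.003, 0.996, -0.089, 403.573], [-1.0, 0.002, -0.005, 5.868], [-0.005, 0.089, 0.996, 1286.259], [0.0, 0.0, 0.0, 1.0]] {'img', 'world_from_camera', 'K', 'range_z'}
wrist [[297.3186396354542, 0.0, 254.3476129112447], [0.0, 297.3186396354542, 192.32127493418758], [0.0, 0.0, 1.0]] [[0.37, -0.884, -0.286, 157.843], [0.929, 0.351, 0.115, 608.587], [-0.001, -0.308, 0.951, 372.891], [0.0, 0.0, 0.0, 1.0]] {'img', 'world_from_camera', 'K', 'range_z'}
```

View pics/top0.png

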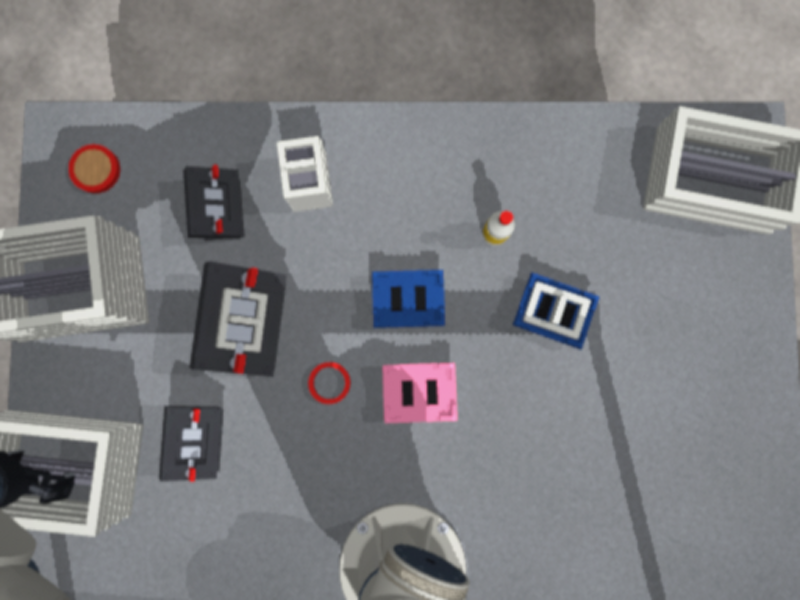

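View pics/scene0.png

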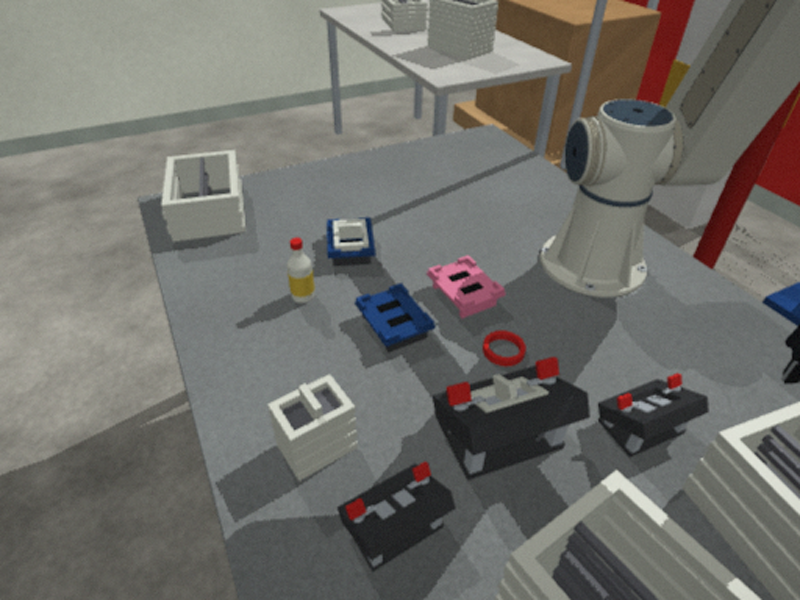

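The top view shows three moulds, at (238,318), (213,203) and (190,442). The largest, with the white frame, is at (238,318), so that is the one. There are three stands: blue and empty at (408,298), blue with a frame at (557,310), and pink at (420,393). The blue empty one is meant. I'll confirm both in a crop and measure them.

```bash
cat > h.py <<'E'
import numpy as np,cv2
def pts(f):
    d=f["range_z"].astype(float);K=f["K"];v,u=np.indices(d.shape)
    P=np.stack([(u-K[0,2])/K[0,0]*d,-(v-K[1,2])/K[1,1]*d,-d],-1)
    W=f["world_from_camera"];P=P@W[:3,:3].T+W[:3,3];P[d<=0]=np.nan
    return P
def plane(Q,it=6,tol=4):
    Q=Q[~np.isnan(Q).any(1)]
    c=np.median(Q,0);m=np.ones(len(Q),bool)
    for _ in range(it):
        c=Q[m].mean(0);n=np.linalg.svd(Q[m]-c,full_matrices=False)[2][2];n*=np.sign(n[2])
        m=abs((Q-c)@n)<tol
    return c,n,Q[m]
E
python3 - <<'E'
from h import *
f=dict(np.load("top0.npz"));P=pts(f);I=f["img"].astype(int)
cv2.imwrite("pics/crop.png",cv2.resize(f["img"][150:290,105:305,::-1],(800,560),interpolation=cv2.INTER_CUBIC))
t=P[300:370,200:240].reshape(-1,3)
print("table z",np.nanmedian(P[270:300,150:200,2]))
hsv=cv2.cvtColor(f["img"],cv2.COLOR_RGB2HSV)
red=((hsv[...,0]<8)|(hsv[...,0]>172))&(hsv[...,1]>150)&(hsv[...,2]>80)
n,l,st,c=cv2.connectedComponentsWithStats(red.astype(np.uint8))
for i in range(1,n):
    if st[i,4]>15: q=P[l==i];print("red",st[i].tolist(),np.round(c[i],1),np.round(np.nanmedian(q,0),1),"zmax",np.nanmax(q[:,2]))
blue=(hsv[...,0]>100)&(hsv[...,0]<130)&(hsv[...,1]>120)
n,l,st,c=cv2.connectedComponentsWithStats(blue.astype(np.uint8))
for i in range(1,n):
    if st[i,4]>200:
        q=P[l==i];q=q[(q[:,2]>34)&(q[:,2]<56)]
        print("blue",st[i].tolist(),np.round(np.nanmedian(q,0),1),"pct z",np.nanpercentile(q[:,2],[10,50,90]),cv2.minAreaRect(q[:,:2].astype(np.float32)))
# bed
sub=np.zeros(red.shape,bool);sub[165:245,120:185]=True
dark=sub&(I.max(2)<75)&(P[...,2]>40)
c0,nn,Q=plane(P[dark]);print("bed",c0,nn,len(Q),np.degrees(np.arccos(nn[2])))
x=np.array([0,0,1])-nn*nn[2];x/=np.linalg.norm(x);y=np.cross(nn,x);print("x",x,"y",y)
q=np.c_[(Q-c0)@x,(Q-c0)@y].astype(np.float32);rr=cv2.minAreaRect(q);print("rect",rr,"centre",c0+x*rr[0][0]+y*rr[0][1])
w=sub&(I.min(2)>120)&(hsv[...,1]<60)
Qw=P[w];h=(Qw-c0)@nn;print("white h pct",np.nanpercentile(h,[5,25,50,75,95]))
for lo,hi in((-1,7),(16,30)):
    s=Qw[(h>lo)&(h<hi)];q=np.c_[(s-c0)@x,(s-c0)@y].astype(np.float32);rr=cv2.minAreaRect(q);print(lo,len(s),rr,c0+x*rr[0][0]+y*rr[0][1])
E
```

```text
table z 0.6650934267223647
red [44, 93, 33, 30, 358] [ 60.6 108.6] [790.5 627.8  17.6] zmax 27.08173019896367
red [136, 106, 4, 8, 30] [137.5 109.5] [769.4 363.7  90.8] zmax 96.6733670762278
red [320, 135, 8, 9, 52] [323.4 138.9] [ 665.8 -187.8  150.8] zmax 155.0752168100605
red [138, 140, 5, 10, 31] [140.3 144.6] [661.3 351.4  91.7] zmax 97.71769061987607
red [157, 172, 8, 12, 72] [160.8 177.3] [557.8 277.2 134. ] zmax 142.34253551992356
red [150, 227, 8, 12, 73] [153.4 232.3] [400.7 294.8 133.9] zmax 140.12613449530568
red [197, 232, 27, 26, 226] [210.  244.7] [360.6 146.9  18. ] zmax 25.108455495901126
red [124, 261, 4, 9, 33] [125.5 264.9] [304.4 385.2  90.8] zmax 96.31002273274362
red [121, 300, 4, 8, 30] [122.5 303.3] [193.7 390.3  91.9] zmax 96.10963514106106
blue [238, 173, 47, 37, 1484] [527.9 -11.7  41.1] pct z [37.83758661 41.08437115 48.41293462] ((529.4656372070312, -11.685295104980469), (109.9015884399414, 142.21139526367188), 0.6261584758758545)
blue [329, 175, 54, 48, 528] [ 502.3 -293.4   42.6] pct z [38.26681856 42.64167842 51.85119698] ((505.734375, -302.7265319824219), (141.0022735595703, 110.4518814086914), 70.43079376220703)
bed [479.1448687  306.88030915 105.42185227] [-0.05504076 -0.49725074  0.86585924] 1826 30.01903582907897
x [0.09526029 0.8606031  0.5002877 ] y [-0.99392957  0.11001821  0.        ]
rect ((-5.4023895263671875, -2.3215408325195312), (151.4525604248047, 197.75772094726562), 0.04544615373015404) centre [480.93768361 301.9755842  102.71910324]
white h pct [-159.12132273  -13.17799201   -5.6995519     2.6310913    22.18964974]
-1 387 ((-7.204288482666016, -0.015918731689453125), (82.25196075439453, 115.66695404052734), 0.1390121579170227) [478.47440821 300.67852479 101.81763536]
16 81 ((-6.27703857421875, -3.2477493286132812), (55.314388275146484, 11.861899375915527), 0.034051503986120224) [481.7749503  301.12095871 102.28152708]
```

View pics/crop.png

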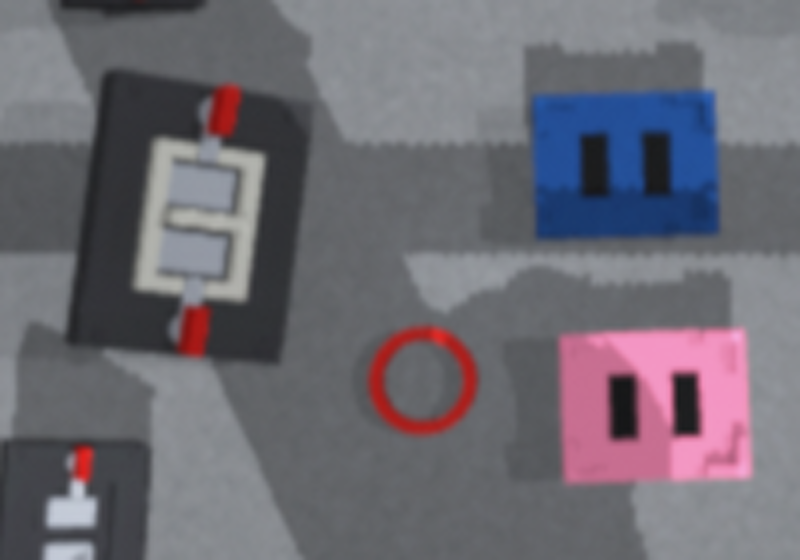

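The crop confirms it: the mould at (190,215) is the large one, with both tongues over the frame rails. The blue empty stand is at (625,165) and the pink one at (655,405). Next I'll work out a viewing pose over the mould, aligned with the bed normal.

```bash
cat >> h.py <<'E'
from scipy.spatial.transform import Rotation as Ro
n=np.array([-0.05504076,-0.49725074,0.86585924]);bx=np.array([0.09526029,0.8606031,0.5002877]);by=np.array([-0.99392957,0.11001821,0])
mid=np.array([480.9,302.0,102.7])
def state(s): return np.array(s["eef_pos"]),Ro.from_euler("xyz",s["tcp_rot"])
def go(s,p,y,z):
    """row to TCP p with tool y,z axes"""
    p0,R0=state(s);y=np.array(y)/np.linalg.norm(y);R=Ro.from_matrix(np.c_[np.cross(y,z),y,z])
    print("rotvec deg",np.round((R0.inv()*R).as_rotvec(degrees=True),2),"shift m",np.round(R0.inv().apply(np.array(p)-p0)/1000,4))
def rotn(a,v): return Ro.from_rotvec(n*a).apply(v)
E
python3 - <<'E'
from h import *; from rig import r
go(r.sense(),mid+130*n,bx,-n)
P=pts(dict(np.load("top0.npz"))).reshape(-1,3);P=P[~np.isnan(P).any(1)]
for t in np.arange(0,1.01,.125):
    q=np.array([232,580])*(1-t)+np.array([474,237])*t;m=np.hypot(*(P[:,:2]-q).T)<90
    print(q,np.percentile(P[m,2],99) if m.any() else None)
E
```

```text
rotvec deg [-29.9    4.04 -15.09] shift m [-0.352  -0.2286  0.0157]
[232. 580.] 405.4844021607639
[262.25  537.125] 405.59497180612556
[292.5  494.25] 424.34540067812065
[322.75  451.375] 582.4055413546124
[353.  408.5] 138.06501979514331
[383.25  365.625] 139.43972739917413
[413.5  322.75] 139.60980898748215
[443.75  279.875] 138.13197143599692
[474. 237.] 134.74801765454373
```

```bash
python3 -m creep '0 0 0 -0.04 -0.03 -0.05 0; -8 1 -4 -0.09 -0.06 -0.05 0; -15 2 -8 -0.14 -0.1 -0.04 0; -22 3 -12 -0.2 -0.14 -0.02 0; -29.9 4 -15.1 -0.26 -0.18 0 0; -29.9 4 -15.1 -0.31 -0.21 0.016 0; -29.9 4 -15.1 -0.352 -0.2286 0.016 0; -29.9 4 -15.1 -0.352 -0.2286 0.016 0' 40
python3 - <<'E'
from h import *; from rig import r
s=r.sense();print(s["qpos"],s["eef_pos"]);go(s,mid+130*n,bx,-n)
f=r.grab_frame("wrist");np.savez("w1.npz",**f,pos=s["eef_pos"],rot=s["tcp_rot"]);cv2.imwrite("pics/w1.png",cv2.resize(f["img"][:,:,::-1],(800,600)))
E
```

```text
clock: 1.15
eef_pos: [462.7, 250.3, 218.1]
tcp_rot: [2.616, 0.001, 3.031]
contact_force: [2.8, 0.4, 0.6]
opening: 1.0
grasp_force: 0.0
[ 0.17382623  0.1549409   2.05222276  0.6669385   0.89168018 -1.70402874] [462.74455984 250.25826892 218.06321991]
rotvec deg [0.1  0.07 0.01] shift m [-0.0124 -0.0115 -0.0034]
```

View pics/w1.png

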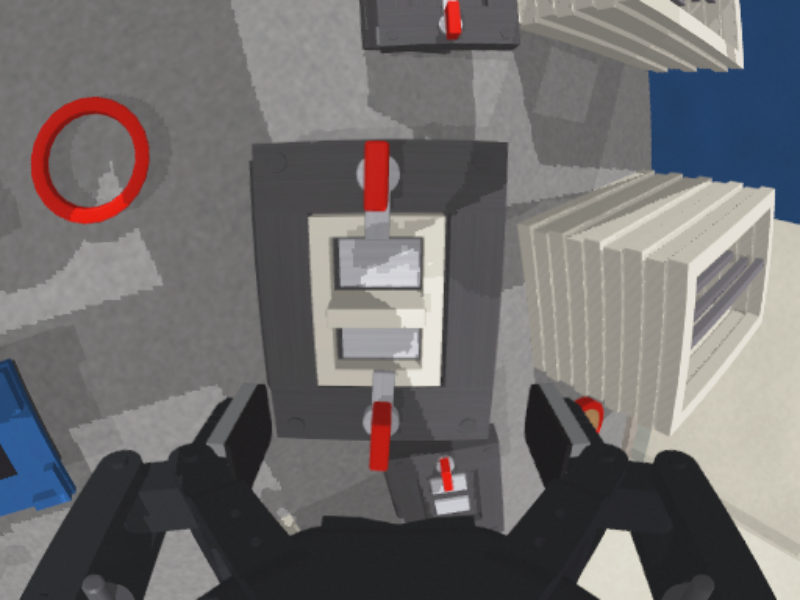

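The wrist view is square to the bed: near wing at (377,175), far wing at (381,435), frame seated at (377,300). Now I'll measure the wings and frame in bed coordinates.

```bash
cat >> h.py <<'E'
def wpts(f):
    d=f["range_z"].astype(float);K=f["K"];v,u=np.indices(d.shape)
    a=(u-K[0,2])/K[0,0];b=(v-K[1,2])/K[1,1];th=np.hypot(a,b);k=np.tan(th)/np.maximum(th,1e-9)
    P=np.stack([a*k*d,-b*k*d,-d],-1);W=f["world_from_camera"];P=P@W[:3,:3].T+W[:3,3];P[d<=0]=np.nan
    return P
def bed(P): Q=P-mid;return np.stack([Q@bx,Q@by,Q@n],-1)
def redmask(I):
    h=cv2.cvtColor(I,cv2.COLOR_RGB2HSV);return ((h[...,0]<8)|(h[...,0]>172))&(h[...,1]>150)&(h[...,2]>80)
E
cat > m.py <<'E'
from h import *
import sys
f=dict(np.load(sys.argv[1]));P=wpts(f);B=bed(P);I=f["img"]
ok=(abs(B[...,0])<90)&(abs(B[...,1])<115)
dark=ok&(I.max(2)<85)&(abs(B[...,2])<12)
c,nn,Q=plane(P[dark]);b=bed(Q);print("bed plane",bed(c),"n",nn,len(Q),"x",np.percentile(b[:,0],[1,99]),"y",np.percentile(b[:,1],[1,99]))
R=redmask(I)
for nm,sg in(("near",1),("far",-1)):
    m=ok&R&(B[...,1]*sg>45);h=B[m][:,2];top=m&(B[...,2]>np.percentile(h,95)-5)
    rr=cv2.minAreaRect(B[top][:,:2].astype(np.float32));print(nm,"top h",np.percentile(h,[5,50,95]),np.round(rr[0],1),np.round(rr[1],1),round(rr[2],1),top.sum())
w=ok&(I.min(2)>120)&(abs(I[...,0].astype(int)-I[...,2])>8)
for lo,hi in((-1,8),(20,32)):
    s=B[w&(B[...,2]>lo)&(B[...,2]<hi)&(abs(B[...,1])<(62 if lo<0 else 15))];rr=cv2.minAreaRect(s[:,:2].astype(np.float32));print("white",lo,len(s),np.round(rr[0],1),np.round(rr[1],1),round(rr[2],1),np.median(s[:,2]))
E
python3 m.py w1.npz
```

```text
bed plane [-14.97736746  26.26503951  -0.72114486] n [-0.05503314 -0.49700474  0.86600095] 13857 x [-74.69886838  71.91575297] y [-96.25703484 100.10439346]
near top h [35.38420904 37.07633666 38.1443853 ] [-0.2 81.5] [35.  11.3] 87.9 659
far top h [13.38114186 36.6692097  37.98909335] [ -0.2 -78.4] [37.  11.4] 88.1 377
white -1 3722 [-2.3  1.4] [ 81.  110.3] 0.1 1.2394284114020195
white 20 819 [-2.3  1.8] [55.6 12. ] 0.3 23.207102084335716
```

```bash
python3 - <<'E'
from h import *; from rig import r
s=r.sense();print(s["eef_pos"])
go(s,mid-.2*bx-78.4*by+75*n,rotn(np.radians(-1.9),bx),-n)
E
```

```text
[467.71578075 245.49582879 217.01509751]
rotvec deg [-0.04  0.37  1.83] shift m [-0.085  -0.0074  0.0534]
```

```bash
python3 -m creep '0 0 1.9 -0.05 0 0.03 0; 0 0 1.9 -0.078 0 0.055 0; 0 0 1.9 -0.078 0 0.055 0; 0 0 1.9 -0.078 0 0.055 0;0 0 1.9 -0.078 0 0.055 0'
python3 - <<'E'
from h import *; from rig import r
s=r.sense();print(s["eef_pos"],s["qpos"],s["qvel"].round(3))
go(s,mid-.2*bx-78.4*by+11.3*n,rotn(np.radians(-1.9),bx),-n)
E
```

```text
clock: 1.82
eef_pos: [542.2, 271.1, 171.6]
tcp_rot: [2.617, -0.015, 3.003]
contact_force: [-0.2, -0.0, 0.1]
opening: 1.0
grasp_force: 0.0
[542.1637973  271.05552494 171.59001154] [ 0.18676043  0.34106307  1.92412023  0.69862271  0.8403164  -1.70900236] [ 0.    -0.005 -0.002  0.002 -0.004 -0.001]
rotvec deg [0.07 0.06 0.06] shift m [-0.0145 -0.0135  0.0604]
```

```bash
python3 -m creep '0 0 0 -0.0145 -0.0135 0.01 0; 0 0 0 -0.0145 -0.0135 0.03 0; 0 0 0 -0.0145 -0.0135 0.05 60; 0 0 0 -0.0145 -0.0135 0.0604 120; 0 0 0 -0.0145 -0.0135 0.0604 150;0 0 0 -0.0145 -0.0135 0.0604 200;0 0 0 -0.0145 -0.0135 0.0604 230' 40
python3 - <<'E'
from h import *; from rig import r
s=r.sense();print(s["eef_pos"],s["qpos"],s["opening"],s["grasp_force"],s["contact_force"])
go(s,mid-.2*bx-78.4*by+11.3*n,rotn(np.radians(-1.9),bx),-n)
E
```

```text
clock: 2.7
eef_pos: [559.1, 288.0, 112.5]
tcp_rot: [2.616, -0.015, 3.003]
contact_force: [-0.6, 4.3, 1.3]
opening: 0.135
grasp_force: 42.1
[559.05724583 287.98830687 112.4898392 ] [ 0.21072027  0.45538043  1.91547998  0.77316321  0.7502179  -1.790526  ] 0.1347244514845765 42.126086354255676 [-0.6066381   4.25507933  1.30107278]
rotvec deg [0.13 0.06 0.03] shift m [ 0.0008 -0.0005 -0.0002]
```

```bash
python3 -m creep '0 0 5 0 0 0 230;0 0 15 0 0 0 230;0 0 25 0 0 0 230'; python3 -m creep '0 0 10 0 0 0 230;0 0 20 0 0 0 230;0 0 30 0 0 0 230;0 0 40 0 0 0 230;0 0 50 0 0 0 230;0 0 58 0 0 0 230;0 0 58 0 0 0 230'
python3 - <<'E'
from h import *; from rig import r
s=r.sense();print(s["qpos"],s["opening"])
y=bx;go(s,mid-.2*bx-78.4*by+11.3*n,rotn(np.radians(-1.9),bx),-n)
E
```

```text
clock: 3.08
eef_pos: [559.0, 287.9, 112.5]
tcp_rot: [2.664, -0.23, 2.613]
contact_force: [0.3, 4.0, 1.7]
opening: 0.13
grasp_force: 41.9
clock: 3.95
eef_pos: [558.9, 287.9, 112.5]
tcp_rot: [3.088, -0.524, 1.565]
contact_force: [-2.3, 2.5, 4.5]
opening: 0.132
grasp_force: 42.5
[ 0.21063654  0.45533654  1.91561706  0.77306799  0.7503752  -0.34287528] 0.13212965830822737
rotvec deg [ 1.400e-01 -5.000e-02 -8.291e+01] shift m [-0.0003 -0.0007 -0.0001]
```

```bash
python3 -m creep '0 0 0 0 0 0 110;0 0 0 0 0 0 110;0 0 0 0 0 0 110;0 0 0 0 0 -0.03 110;0 0 0 0 0 -0.08 60;0 0 0 0 0 -0.08 0'
python3 - <<'E'
from h import *; from rig import r
s=r.sense();print(s["opening"],s["eef_pos"])
go(s,mid-.2*bx+81.5*by+80*n,rotn(np.radians(-2.1),-bx),-n)
f=r.grab_frame("wrist");np.savez("w2.npz",**f)
E
python3 m.py w2.npz
```

```text
clock: 4.7
eef_pos: [556.4, 246.7, 183.9]
tcp_rot: [3.082, -0.523, 1.566]
contact_force: [0.8, -0.5, 0.0]
opening: 0.945
grasp_force: 0.0
0.945464279882823 [556.39275868 246.70690565 183.94681569]
rotvec deg [ 0.2  -0.38 97.33] shift m [ 0.0143 -0.1621  0.0127]
bed plane [-18.26631794   2.98764312  -0.61725065] n [-0.0551884  -0.49688656  0.86605888] 11838 x [-74.41207231  72.88286223] y [-97.34493235  99.82441013]
near top h [12.69297852 33.9356471  37.89205768] [ 0.1 80.4] [35.3 11.9] 88.7 483
far top h [18.80098213 37.03802543 38.17388984] [ -0.2 -78.6] [35.4 11.8] 5.5 748
white -1 4564 [-2.6  1.9] [ 81.8 111.3] 0.1 1.2930007795324743
white 20 944 [-1.9  1. ] [56.  12.4] 0.4 23.25329399944812
```

```bash
python3 -m creep '0 0 10 0 -0.03 0 0;0 0 20 0 -0.06 0 0;0 0 30 0.005 -0.09 0 0;0 0 40 0.01 -0.12 0 0;0 0 50 0.014 -0.16 0 0;0 0 60 0.014 -0.16 0 0;0 0 70 0.014 -0.16 0 0;0 0 80 0.014 -0.16 0 0'; python3 -m creep '0 0 10 0 0 0 0;0 0 17 0 0 0 0;0 0 17 0 0 0 0;0 0 17 0 0 0 0'
python3 - <<'E'
from h import *; from rig import r
s=r.sense();print(s["opening"],s["eef_pos"],s["qpos"],s["qvel"].round(3))
go(s,mid-.1*bx+81.2*by+11.3*n,rotn(np.radians(-1.8),-bx),-n)
E
```

```text
clock: 5.75
eef_pos: [393.9, 265.3, 179.5]
tcp_rot: [-2.632, -0.128, 0.115]
contact_force: [0.4, 0.0, 0.3]
opening: 1.0
grasp_force: 0.0
clock: 6.25
eef_pos: [394.3, 265.2, 180.0]
tcp_rot: [-2.617, 0.015, -0.136]
contact_force: [0.1, -0.4, 0.9]
opening: 1.0
grasp_force: 0.0
0.9997806426077236 [394.33638963 265.16971553 180.00686671] [0.24291448 0.11895717 2.20717598 0.74309663 0.76776304 1.4193723 ] [-0.003 -0.004 -0.004 -0.001  0.002  0.007]
rotvec deg [-0.03  0.    0.08] shift m [ 0.0008 -0.0011  0.0787]
```

```bash
python3 -m creep '0 0 0 0.0008 -0.001 0.03 0; 0 0 0 0.0008 -0.001 0.055 40; 0 0 0 0.0008 -0.001 0.07 80; 0 0 0 0.0008 -0.001 0.0787 120; 0 0 0 0.0008 -0.001 0.0787 150;0 0 0 0.0008 -0.001 0.0787 200;0 0 0 0.0008 -0.001 0.0787 230' 40
python3 - <<'E'
from h import *; from rig import r
s=r.sense();print(s["qpos"])
go(s,mid-.1*bx+81.2*by+11.3*n,rotn(np.radians(-1.8),-bx),-n)
E
```

```text
clock: 7.12
eef_pos: [400.3, 305.1, 113.7]
tcp_rot: [-2.616, 0.015, -0.139]
contact_force: [-0.9, 1.6, 3.0]
opening: 0.132
grasp_force: 41.4
[0.33506479 0.27499377 2.22357867 0.91978746 0.60470977 1.28399822]
rotvec deg [-0.11 -0.09 -0.04] shift m [-0.0008  0.0006  0.0011]
```

```bash
python3 -m creep '0 0 -5 0 0 0 230;0 0 -15 0 0 0 230;0 0 -25 0 0 0 230'; python3 -m creep '0 0 -10 0 0 0 230;0 0 -20 0 0 0 230;0 0 -30 0 0 0 230;0 0 -40 0 0 0 230;0 0 -50 0 0 0 230;0 0 -60 0 0 0 230;0 0 -60 0 0 0 230'; python3 -m creep '0 0 0 0 0 0 110;0 0 0 0 0 0 110;0 0 0 0 0 0 110;0 0 0 0 0 -0.03 110;0 0 0 0 0 -0.08 60;0 0 0 0 0 -0.08 0;0 0 0 0 0 -0.08 0'
python3 - <<'E'
from h import *; from rig import r
s=r.sense();print(s["opening"],s["eef_pos"],s["qpos"])
f=r.grab_frame("wrist");np.savez("w3.npz",**f)
E
python3 m.py w3.npz
```

```text
clock: 7.5
eef_pos: [400.3, 305.3, 113.8]
tcp_rot: [-2.653, -0.202, 0.248]
contact_force: [-0.8, 2.0, 3.2]
opening: 0.133
grasp_force: 41.5
clock: 8.38
eef_pos: [400.0, 305.6, 113.9]
tcp_rot: [-3.074, -0.523, 1.325]
contact_force: [-3.2, 2.7, 5.5]
opening: 0.132
grasp_force: 41.6
clock: 9.25
eef_pos: [395.5, 265.2, 182.0]
tcp_rot: [-3.074, -0.521, 1.322]
contact_force: [0.5, 0.3, -0.3]
opening: 1.007
grasp_force: 0.0
1.0068461381109404 [395.54647617 265.15428513 181.98089967] [ 0.2421645   0.11653138  2.20423855  0.74036543  0.77082781 -0.05739798]
bed plane [-16.38747974  26.68719547  -0.67922676] n [-0.05509247 -0.49708356  0.86595193] 12689 x [-74.35486057  71.72781021] y [-96.48189423 100.36755822]
near top h [19.04648286 36.98742443 38.20396494] [-0.1 81.2] [11.7 36. ] 83.7 773
far top h [11.92866119 31.19671317 37.93409819] [  0.1 -77.5] [36.  12.5] 5.9 515
white -1 4858 [-2.5  1. ] [ 81.7 110.5] 0.0 1.2424278944041593
white 20 970 [-1.6  1.5] [56.  12.5] 0.4 23.224671382200256
```

```bash
python3 - <<'E'
from h import *; from rig import r
s=r.sense();print(s["opening"],s["eef_pos"],s["qvel"].round(3))
go(s,mid-2.1*bx+1.4*by+60*n,-rotn(np.radians(.3),by),-n)
E
```

```text
0.9978125515706695 [395.15181915 265.24528719 181.46997413] [0.007 0.014 0.002 0.001 0.002 0.002]
rotvec deg [ 0.01 -0.04 -7.21] shift m [0.0079 0.0794 0.0312]
```

```bash
python3 -m creep '0 0 -5 0.004 0.04 0.01 140;0 0 -7.2 0.008 0.0794 0.03 140;0 0 -7.2 0.008 0.0794 0.031 140;0 0 -7.2 0.008 0.0794 0.031 140;0 0 -7.2 0.008 0.0794 0.031 140'
python3 - <<'E'
from h import *; from rig import r
s=r.sense();print(s["opening"]*85,s["eef_pos"],s["qvel"].round(3))
go(s,mid-2.1*bx+1.4*by-4*n,-rotn(np.radians(.3),by),-n)
f=r.grab_frame("wrist");np.savez("w4.npz",**f);cv2.imwrite("pics/w4.png",cv2.resize(f["img"][:,:,::-1],(800,600)))
E
python3 m.py w4.npz
```

```text
clock: 9.93
eef_pos: [475.2, 270.6, 154.4]
tcp_rot: [3.139, -0.525, 1.467]
contact_force: [0.2, -0.5, 0.0]
opening: 0.451
grasp_force: 0.0
38.337589711204586 [475.17873781 270.59031192 154.3924732 ] [-0.002 -0.011 -0.006 -0.001 -0.002 -0.   ]
rotvec deg [-0.02 -0.04  0.01] shift m [-0.0004  0.0009  0.0647]
bed plane [-12.52444134  19.01382575  -0.68615799] n [-0.0546769  -0.49676902  0.86615875] 12030 x [-73.25556434  71.51881145] y [-96.43158268  99.85558053]
near top h [12.77676792 35.70246406 37.95838826] [ 1.1 69.5] [36.  39.7] 5.5 861
far top h [13.22159795 35.61552477 37.92671078] [  0.2 -78.1] [35.8 12.1] 4.4 877
white -1 5722 [-2.2  1.3] [110.6  81.2] 89.9 1.252465098261891
white 20 1393 [-2.1  1. ] [11.6 56.4] 89.9 23.274315792803957
```

View pics/w4.png

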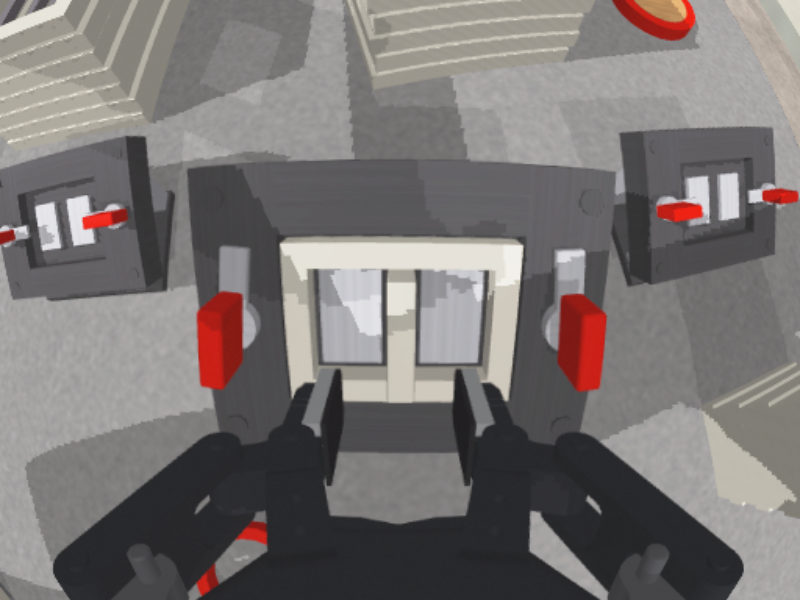

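Both tongues, at (235,275) and (570,270), are swung up the slope and clear. The frame is still seated and the fingers straddle the rib at (400,320). Descending to grip.

```bash
python3 -m creep '0 0 0 0 0.0007 0.02 140; 0 0 0 0 0.0007 0.04 140; 0 0 0 0 0.0007 0.055 140; 0 0 0 0 0.0007 0.0645 140; 0 0 0 0 0.0007 0.0645 140' 40;  python3 -m creep '0 0 0 0 0 0 170;0 0 0 0 0 0 200;0 0 0 0 0 0 230;0 0 0 0 0 0 230;0 0 0 0 0 0 230' 50
```

```text
clock: 10.6
eef_pos: [480.2, 302.8, 97.8]
tcp_rot: [3.139, -0.524, 1.467]
contact_force: [0.7, -1.0, 0.0]
opening: 0.448
grasp_force: 0.0
clock: 11.22
eef_pos: [481.1, 302.4, 99.4]
tcp_rot: [3.136, -0.525, 1.467]
contact_force: [-0.8, -3.0, 6.5]
opening: 0.128
grasp_force: 49.8
```

```bash
python3 -m creep '0 0 0 0 0 -0.005 230;0 0 0 0 0 -0.012 230;0 0 0 0 0 -0.022 230;0 0 0 0 0 -0.04 230;0 0 0 0 0 -0.07 230;0 0 0 0 0 -0.1 230;0 0 0 0 0 -0.12 230;0 0 0 0 0 -0.12 230' 50
python3 - <<'E'
from h import *; from rig import r
s=r.sense();print(s["qpos"],s["opening"],s["grasp_force"])
f=r.grab_frame("top");np.savez("t5.npz",**f)
z=np.array([0,0,-1.])
# stand estimate
P=pts(f);hsv=cv2.cvtColor(f["img"],cv2.COLOR_RGB2HSV)
b=(hsv[...,0]>100)&(hsv[...,0]<130)&(hsv[...,1]>120)&(P[...,2]>34)&(P[...,2]<60)&(abs(P[...,1]+12)<100)&(abs(P[...,0]-528)<90)
q=P[b];print(b.sum(),cv2.minAreaRect(q[:,:2].astype(np.float32)))
for y in([0,-1,0],[0,1,0]): go(s,[529,-11.7,120],y,z)
f=r.grab_frame("wrist");np.savez("w5.npz",**f);cv2.imwrite("pics/w5.png",cv2.resize(f["img"][:,:,::-1],(800,600)))
E
```

```text
clock: 12.22
eef_pos: [475.0, 242.0, 204.6]
tcp_rot: [3.133, -0.525, 1.468]
contact_force: [0.4, 0.7, -1.5]
opening: 0.127
grasp_force: 48.8
[ 0.15227072  0.18955815  2.04568438  0.67954862  0.87718592 -0.17958209] 0.12696668701102698 48.81605565547943
1055 ((529.730224609375, -11.403175354003906), (143.34930419921875, 109.19674682617188), 89.38172912597656)
rotvec deg [-21.68 -24.78  81.89] shift m [-0.2559  0.0802 -0.0499]
rotvec deg [ 25.48 -22.3  -93.58] shift m [-0.2559  0.0802 -0.0499]
```

View pics/w5.png

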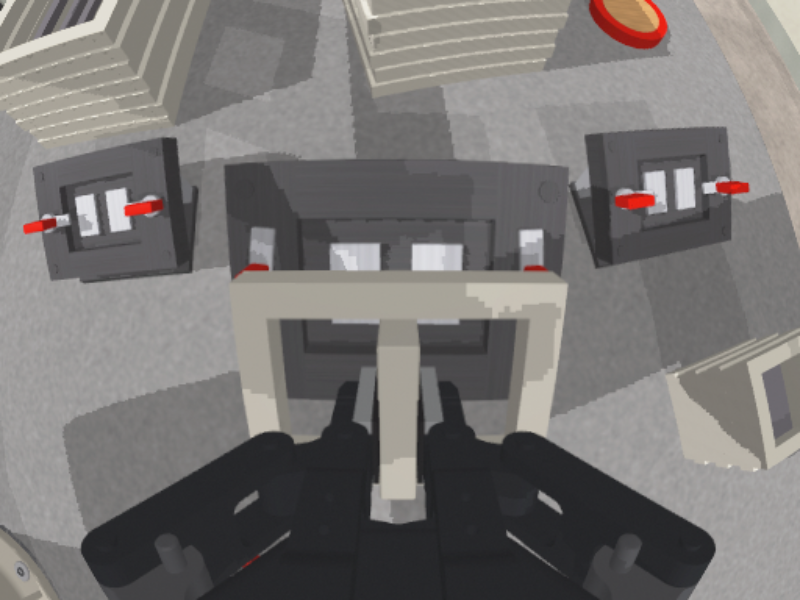

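The frame is lifted clear (rails at y≈300, rib at (400,410)) and the clamps stay open. I'll measure the frame's pose in the hand.

```bash
cat > fr.py <<'E'
from h import *; from rig import r
import sys
f=dict(np.load(sys.argv[1]));s=r.sense();p0,R0=state(s)
P=wpts(f);T=R0.inv().apply((P-p0).reshape(-1,3)).reshape(P.shape)  # tool frame
I=f["img"].astype(int);w=(I.min(2)>95)&(I[...,0]-I[...,2]>6)&(abs(T[...,0])<50)&(abs(T[...,1])<65)
ra=w&(abs(T[...,2]-3)<12)&((abs(T[...,1])>38)|(T[...,0]>26))
q=T[ra];c=q.mean(0);_,_,v=np.linalg.svd(q-c,full_matrices=False);m=abs((q-c)@v[2])<2
c=q[m].mean(0);v=np.linalg.svd(q[m]-c,full_matrices=False)[2][2];v*=np.sign(v[2])
print("rail top plane c",c.round(1),"normal(tool)",v.round(4),m.sum(),len(q))
e=q[m];print("x pct",np.percentile(e[:,0],[1,99]).round(1),"y pct",np.percentile(e[:,1],[.5,99.5]).round(1))
rb=w&(T[...,2]<-12)&(abs(T[...,1])<14);print("rib x",np.nanpercentile(T[rb][:,0],[1,99]),"z",np.nanpercentile(T[rb][:,2],[5,50]))
print("plane z at 0:",(c@v)/v[2])
E
python3 fr.py w5.npz
```

```text
rail top plane c [26.6  0.8 -4.3] normal(tool) [0.0078 0.0011 1.    ] 4375 10838
x pct [-15.3  39.6] y pct [-54.5  55.1]
rib x [-27.32462967  27.53865392] z [-27.98917916 -26.98432138]
plane z at 0: -4.120733165388576
```

```bash
python3 -m creep '0 0 0 -0.03 0.01 -0.03 230;-2.2 -2.5 8.2 -0.06 0.02 -0.05 230;-4.3 -5 16.4 -0.1 0.03 -0.06 230;-6.5 -7.5 24.6 -0.14 0.045 -0.07 230;-8.7 -10 32.8 -0.18 0.06 -0.076 230;-10.8 -12.4 41 -0.21 0.07 -0.076 230;-13 -14.9 49.2 -0.23 0.08 -0.076 230;-15.2 -17.4 57.4 -0.241 0.08 -0.076 230'
python3 - <<'E'
from h import *; from rig import r
s=r.sense();print(s["eef_pos"],s["qpos"],s["qvel"].round(2));go(s,[529.5,-11.5,150],[0,-1,0],np.array([0,0,-1.]))
E
```

```text
clock: 13.32
eef_pos: [527.4, -11.5, 146.3]
tcp_rot: [-3.057, -0.142, 0.418]
contact_force: [-0.7, -2.0, -1.3]
opening: 0.128
grasp_force: 49.0
[527.43008984 -11.46883631 146.31157509] [-0.11867333  0.2701438   1.98308585  0.19922348  0.81931489  0.89678085] [ 0.16  0.06 -0.05 -0.64  0.    1.73]
rotvec deg [-6.46 -7.01 24.24] shift m [ 0.0024  0.0006 -0.0034]
```

```bash
python3 -m creep '-2.2 -2.4 8 0 0 0 230;-4.4 -4.8 16 0 0 0 230;-6 -6.6 22 0 0 0 230;-6 -6.6 22 0 0 0 230;-6 -6.6 22 0 0 0 230'
python3 - <<'E'
from h import *; from rig import r
s=r.sense();print(s["eef_pos"],s["qvel"].round(2));go(s,[529.5,-11.5,150],[0,-1,0],np.array([0,0,-1.]))
f=r.grab_frame("wrist");np.savez("w6.npz",**f);cv2.imwrite("pics/w6.png",cv2.resize(f["img"][:,:,::-1],(800,600)))
P=wpts(f);hsv=cv2.cvtColor(f["img"],cv2.COLOR_RGB2HSV)
b=(hsv[...,0]>100)&(hsv[...,0]<130)&(hsv[...,1]>100)&(P[...,2]>30)&(P[...,2]<60)&(abs(P[...,1]+12)<100)&(abs(P[...,0]-528)<90)
q=P[b];print(b.sum(),cv2.minAreaRect(q[:,:2].astype(np.float32)),np.percentile(q[:,2],[5,25,50,75,95]))
print(np.percentile(q,[.3,99.7],axis=0))
st=q[q[:,2]>46];print("stops",np.percentile(st,[.5,99.5],axis=0))
E
python3 fr.py w6.npz
```

```text
clock: 13.95
eef_pos: [527.2, -10.6, 147.2]
tcp_rot: [-3.133, -0.01, 0.047]
contact_force: [-0.6, 0.2, -1.2]
opening: 0.128
grasp_force: 49.0
[527.2264247  -10.64773538 147.22407859] [-0.01 -0.01  0.   -0.    0.    0.01]
rotvec deg [-0.52 -0.58  2.7 ] shift m [ 0.0023  0.0009 -0.0028]
11303 ((527.8619384765625, -11.565093994140625), (112.2101821899414, 142.0644989013672), 1.6010035276412964) [38.61293978 39.32958207 39.89461727 40.8535749  50.02255162]
[[473.29100888 -79.38813314  36.34294746]
 [584.78042854  58.28805719  51.10504637]]
stops [[472.74912708 -79.03626506  46.14278018]
 [583.32455516  58.3730483   51.36170842]]
rail top plane c [27.  1. -3.] normal(tool) [ 0.009 -0.     1.   ] 5243 10662
x pct [-14.6  40. ] y pct [-53.9  55.6]
rib x [-26.96295414  28.03104535] z [-26.57035886 -25.48833201]
plane z at 0: -2.763003109048843
```

View pics/w6.png

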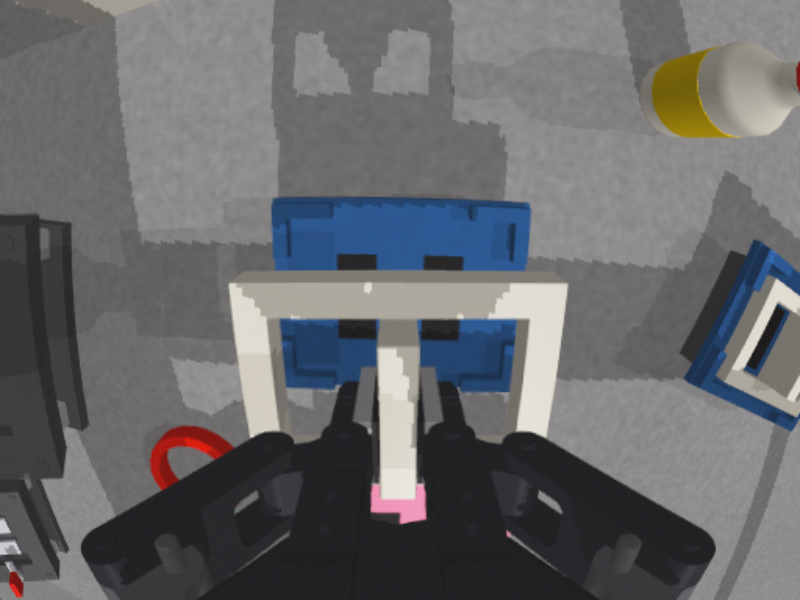

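The frame hangs above the blue stand, whose plate spans (275,200) to (528,390). The pocket is clear and the bottle and finished stand are well away. Aligning and lowering.

```bash
python3 - <<'E'
from h import *; from rig import r
go(r.sense(),[528.2,-11.5,75],[0.024,-1,0],np.array([0,0,-1.]))
E
```

```text
rotvec deg [-0.5  -0.6   1.28] shift m [0.0002 0.0013 0.0724]
```

```bash
python3 -m creep '-0.5 -0.6 1.3 0.0005 0.001 0.02 230;-0.5 -0.6 1.3 0.0002 0.0013 0.045 230;-0.5 -0.6 1.3 0.0002 0.0013 0.065 230;-0.5 -0.6 1.3 0.0002 0.0013 0.0725 230;-0.5 -0.6 1.3 0.0002 0.0013 0.0725 230;-0.5 -0.6 1.3 0.0002 0.0013 0.0725 230'
python3 - <<'E'
from h import *; from rig import r
s=r.sense();print(s["contact_force"]);go(s,[528.2,-11.5,54],[0.024,-1,0],np.array([0,0,-1.]))
f=r.grab_frame("wrist");np.savez("w7.npz",**f)
P=wpts(f);hsv=cv2.cvtColor(f["img"],cv2.COLOR_RGB2HSV)
b=(hsv[...,0]>100)&(hsv[...,0]<130)&(hsv[...,1]>100)&(P[...,2]>30)&(P[...,2]<60)&(abs(P[...,1]+12)<100)&(abs(P[...,0]-528)<90)
q=P[b];print(cv2.minAreaRect(q[:,:2].astype(np.float32)),np.percentile(q[:,2],[5,25,50,75,95]))
E
python3 fr.py w7.npz
```

```text
clock: 14.75
eef_pos: [529.2, -11.7, 75.9]
tcp_rot: [3.141, -0.001, 0.022]
contact_force: [0.6, -0.6, -0.7]
opening: 0.131
grasp_force: 49.0
[ 0.63219654 -0.59542584 -0.74983371]
rotvec deg [ 0.04 -0.08 -0.14] shift m [-0.0011 -0.0002  0.0219]
((534.4032592773438, -10.620246887207031), (99.97406005859375, 141.89088439941406), 1.3289507627487183) [38.58107163 39.32883481 39.82866882 40.60511441 49.98711377]
rail top plane c [25.8  2.5 -3.1] normal(tool) [4.e-03 4.e-04 1.e+00] 5762 10584
x pct [-15.3  39.8] y pct [-53.6  55.8]
rib x [-27.08735156  27.86941231] z [-26.48415927 -25.51061002]
plane z at 0: -2.9477544338935058
```

```bash
python3 -m creep '0 0 0 -0.001 0 0.008 230;0 0 0 -0.001 0 0.015 230;0 0 0 -0.001 0 0.02 230;0 0 0 -0.001 0 0.0215 230;0 0 0 -0.001 0 0.0215 230'; python3 -m creep '0 0 0 0 0 0.0007 230;0 0 0 0 0 0.0014 230;0 0 0 0 0 0.0014 230'
```

```text
clock: 15.42
eef_pos: [527.8, -11.7, 53.8]
tcp_rot: [3.141, -0.0, 0.022]
contact_force: [0.1, -0.2, -1.3]
opening: 0.124
grasp_force: 49.0
clock: 15.8
eef_pos: [527.8, -11.6, 52.5]
tcp_rot: [3.141, -0.001, 0.022]
contact_force: [-1.1, 0.8, -0.6]
opening: 0.133
grasp_force: 49.0
```

```bash
python3 -m creep '0 0 0 0 0 0.0005 230;0 0 0 0 0 0.001 230;0 0 0 0 0 0.001 230'
```

```text
clock: 16.18
eef_pos: [527.8, -11.7, 51.9]
tcp_rot: [3.141, -0.001, 0.022]
contact_force: [-3.0, -0.5, 5.1]
opening: 0.134
grasp_force: 49.9
```

Contact at 5 N, so it is seated. Release gently and retreat.

```bash
python3 -m creep '0 0 0 0 0 0 210;0 0 0 0 0 0 190;0 0 0 0 0 0 160;0 0 0 0 0 0 145;0 0 0 0 0 0 145' 20; python3 -m creep '0 0 0 0 0 -0.02 145;0 0 0 0 0 -0.05 145;0 0 0 0 0 -0.1 145;0 0 0 -0.05 0 -0.15 145;0 0 0 -0.1 0 -0.2 145;0 0 0 -0.13 0 -0.25 145;0 0 0 -0.13 0 -0.25 145'
python3 - <<'E'
from h import *; from rig import r
f=r.grab_frame("wrist");P=wpts(f);I=f["img"].astype(int)
cv2.imwrite("pics/w8.png",cv2.resize(f["img"][:,:,::-1],(800,600)))
near=(abs(P[...,1]+12)<75)&(abs(P[...,0]-528)<65)
w=near&(I.min(2)>95)&(I[...,0]-I[...,2]>6)&(P[...,2]>45)
q=P[w];rl=q[q[:,2]<62];c,nn,_=plane(rl[rl[:,2]>52],tol=2);print("rail",cv2.minAreaRect(rl[:,:2].astype(np.float32)),c,nn)
hsv=cv2.cvtColor(f["img"],cv2.COLOR_RGB2HSV);b=(hsv[...,0]>100)&(hsv[...,0]<130)&(hsv[...,1]>100)&(P[...,2]>30)&(P[...,2]<60)&near.astype(bool)
print("stand",cv2.minAreaRect(P[b][:,:2].astype(np.float32)))
f=r.grab_frame("top");cv2.imwrite("pics/t8.png",cv2.resize(f["img"][:,:,::-1],(800,600)))
E
```

```text
clock: 16.8
eef_pos: [527.8, -11.6, 51.5]
tcp_rot: [3.141, -0.001, 0.022]
contact_force: [-0.5, 0.3, 0.7]
opening: 0.43
grasp_force: 0.0
clock: 17.68
eef_pos: [397.4, -14.4, 304.6]
tcp_rot: [3.141, -0.006, 0.022]
contact_force: [0.2, 0.3, 0.3]
opening: 0.434
grasp_force: 0.0
rail ((527.8065185546875, -12.400890350341797), (79.30313110351562, 109.48927307128906), 1.141776204109192) [526.59850448 -12.75227372  55.63393148] [8.47277667e-04 5.22294666e-04 9.99999505e-01]
stand ((527.7171020507812, -11.204292297363281), (111.32464599609375, 141.78854370117188), 2.084670066833496)
```

View pics/w8.png

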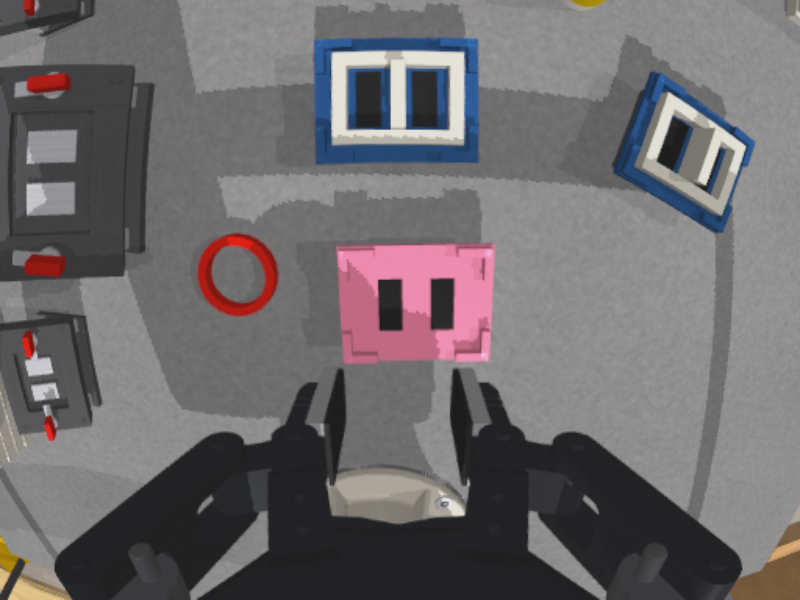

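View pics/t8.png

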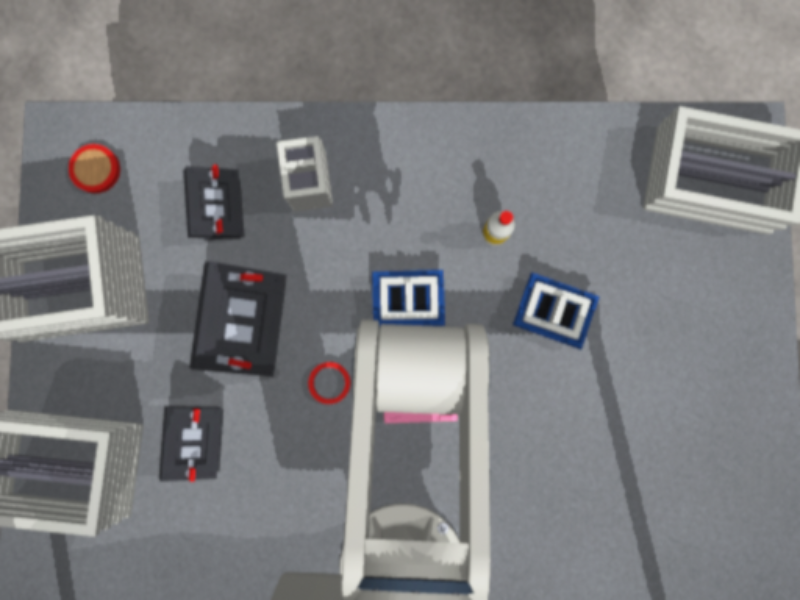

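The frame lies flat between the stops: in the wrist view it is at (397,98), with its rails level at 55.6 mm. Both clamps are open (wings at (45,83) and (45,265)). In the top view the tape roll (330,382), bottle (498,226), stack (303,170) and finished frame (557,310) are where they started.

```bash
python3 -c "
from rig import r
print(r.sign_off())"
```

```text
the job is handed in; nothing more can be done
None
```

Job handed in after about 18 s of robot time: both clamps are open at about 1.46 rad, the frame lies flat between the blue stand's stops, and nothing else had visibly moved in the last top view.

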